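# Load the drinks can into the gravity dispenser

### The job

Load the slim drinks can lying on the green drying rack into the can dispenser beside it: lower it well down between the side walls of the open upper mouth, lying crosswise like the can already inside, and let it go so that it rolls down under the wires and comes to rest behind that can. The fatter food tin on the rack does not fit the dispenser; leave it where it is.

Things in the scene. Friction and masses are not known exactly. Their poses are not given: they have to be found in the camera images.
- slim_can: Slim plain aluminium drinks can, full, 0.27 kg, 53 mm diameter, 120 mm long (48 mm diameter over the last 7 mm at each end). Lies on its side in either cradle of the drying rack, axis level, 57 mm above the table. Origin at its middle, on its axis; its y axis runs along the can, x and z turn as it rolls. A second, identical can already lies in the dispenser.
- dispenser: Fixed grey can chute. Origin on table under centre of open mouth; +x down the lane (10 deg slope), y across. Floor 75 mm up at x=0, walls 45 mm above it, 156 mm apart inside. Mouth open from above x -80 to 80 mm; beyond 85, wires 72 mm over the floor; front lip at 215. A loose can lies at x=190; a can let go in the mouth rolls down to it by itself and stops at about x=137, y=0, z=78.
- rack: Fixed green wire drying rack, 300 x 325 mm. Origin on the table midway between its two cradles; x along the cradles. Each cradle: two 6 mm wires along x at y = 75 or -75 mm, 24 mm apart, tops 33 mm above the table. Within 85 mm of a cradle's middle line no part is higher than that. 50 mm plate prongs stand from y = -165 to -200 mm. Holds slim can and food tin.
- food_tin: Ribbed steel food tin, the wrong one: 73 mm diameter, 82 mm long, lying on its side in the other cradle of the rack, parallel to the slim can, its axis 68 mm above the table. Origin at its middle, on its axis; its y axis runs along the tin.
Things that resemble listed ones, but are neither listed nor needed, are in the scene too. Leave any blue or purple look-alike of the slim_can alone.

How it is judged:
On the way:
1. the gripper holds the slim can low between the side walls of the open mouth, lying crosswise (contact force between slim_can and the fingers above 0.5 N and x of slim_can in the frame of dispenser between -0.065 and 0.065 m and y of slim_can in the frame of dispenser between -0.03 and 0.03 m and z of slim_can in the frame of dispenser below 0.145 m and angle between the y axis of slim_can and the y axis of dispenser, either way round below 0.21 rad), for 0.1 s.
At the end, for the whole second after the job is handed in: The slim can lies at rest (under 20 mm/s) in the dispenser behind the can at the lip: in the dispenser's frame its middle is at x 122 to 155 mm, y within 30 mm of the centre line, z 60 to 95 mm, its axis within 12 degrees of crosswise; the food tin is within 30 mm of where it started (x of slim_can in the frame of dispenser between 0.122 and 0.155 m and y of slim_can in the frame of dispenser between -0.03 and 0.03 m and z of slim_can in the frame of dispenser between 0.06 and 0.095 m and angle between the y axis of slim_can and the y axis of dispenser, either way round below 0.21 rad and linear speed of slim_can below 0.02 m/s and distance of food_tin from where it was at the start of the episode below 0.03 m); the robot touches nothing.
It fails at once if the food tin is moved 30 mm or more (distance of food_tin from where it was at the start of the episode above 0.03 m).
It also fails if it takes over 38 s, if anything falls off the work surface, if the arm or the gripper's body presses on something with over 40 N, if the wrist force passes 120 N, or if a joint passes its speed limit or range.

### The arm

A 6-joint arm with a two-finger parallel gripper is mounted at the origin on the work surface. World frame = base frame: x ahead of the robot, y to its left, z up, the work surface at z = 0. Lengths are in m, angles in rad, forces in N, time in s.
With the tool pointing down it reaches from about 0.35 to 0.775 m from the base axis. Payload 5.5 kg.
Tool frame: the origin (TCP) lies at the very end of the fingers, on their centre line; the grasp point (between the pads) lies 19 mm behind it; z points along the fingers, y is the direction in which the jaws open and shut (so a half turn about z gives the same grasp; the last joint's range is limited). The gripper opens to 85 mm and grips with 20 to 120 N. Pads are 22 mm wide; open, the fingers measure 114 mm over their backs; the gripper's body (76 mm by 85 mm) begins 54 mm behind the grasp point. The pads swing forward as they close: fully open they stand 13 mm farther back than shut.
Start: joints at [-1.335, 0.313, 0.046, 1.304, 0, 1.431], TCP at [0.211, -0.535, 0.231] pointing down, gripper open.
Joint ranges: [-2.76, 2.76], [-0.86, 1.69], [-1.03, 1.26], [-2.2, 2.34], [-1.47, 1.5], [-3.14, 3.14]. Speed limits (rad/s): [2.57, 2.57, 3.14, 3.14, 3.14, 3.14].

### API

Orientations are given as a 3x3 rotation matrix whose columns are the frame's x, y, z axes.
In Python, from rig import observe, snapshot, get_calibration, job_done gives the robot as it stands.
- The arm moves only by the tool drive_tool, never from a script. Its argument "targets" is a list that holds one entry, the list of rows, each a list of 7 numbers: the closure, from 0 (fully open) to 1 (shut), then the shift along the tool's x, y, z in mm, then the turn, a rotation vector about the tool's x, y, z in degrees. A call has 1 to 20 rows; each row is the pose to reach, as a shift and turn from the pose measured when the call began, along the tool's axes at that moment; what a row does not reach only later rows make up. A row lasts 1/10 s, in which the tool goes at most 50 mm and 8.59 degrees, less where a joint would pass 70% of its speed; a pose out of reach is approached as far as the arm can. A call with a gripper value outside its range is refused whole. The fingers move at their own pace and stop on an object; "squeeze" is the grip in N (left out, the last holds). Time passes only in rows, so rows that repeat a pose let the fingers close. It gives the time, the measured TCP pose, the force and the opening at its end, in the units of the state.
- observe(): the state, without advancing time (a new reading comes with each control period).
- snapshot(name): name is "scene" or "top" or "wrist"; returns (picture, depth): 420x560x3 uint8, red, green, blue; 420x560 float32, m along the optical axis (not along the pixel's ray), 0 where there is no reading.
- get_calibration(name): a dict with "vertical_fov" (degrees; the focal length in pixels is half the picture's height over the tangent of half this angle, whatever the lens; pixels are square), "cx", "cy" (the principal point, pixels), "pose" (4x4, takes a point from camera to world coordinates); the wrist camera has in their place "tool_from_camera" (4x4, takes a point from camera to tool coordinates, whose origin is the TCP and whose axes are the flange's). Camera axes: x right, y down, z forward; pixel columns grow to the right and rows downward; lengths in m; the calibration is good to about 2 mm. The wrist camera is an equidistant fisheye: a pixel r from the principal point sees the ray r / f radians off the axis. A picture is of the moment at which its call begins: read the wrist's pose just before it. get_calibration takes no time and is no camera call.
- job_done(): hands the job in, once; it reports no verdict.
The state is a dict: "clock": time; "joint_pos": joint angles; "dq": joint speeds; "joint_efforts": joint torques, N m; "eef_pos": TCP position; "orientation": TCP orientation; "contact_force": force on the tool from outside, world axes, zero at the start; "ft_torque": the same for the moment, N m; "opening": finger opening in m.
Only numpy, scipy, OpenCV 4.12 (cv2) and the standard library are available. Lean on these libraries where they do the work, as an engineer would, in place of code of your own. Each camera call takes 0.05 s, during which the arm holds its last target.

## Working session

There is one attempt and no reset: what is moved stays moved. The work goes in short steps, Python scripts to look and compute and a tool call to move; the robot and the scene stay as the last step left them, time stands still between calls to the robot, and variables do not carry over. Pictures are saved under pics/ and viewed, and the job is handed in when it is done.

Besides the shell and the picture viewer there is one more tool, called after "Request:" by a JSON object that holds its "api" and its "payload", one argument or row to a line. drive_tool: Moves the arm, as the interface text tells. Its arguments: {"type":"object","properties":{"targets":{"type":"array"},"squeeze":{"type":"number"}},"required":["targets"]}

```bash
mkdir -p pics; ls; python3 - <<'E'
from rig import *
import cv2,numpy as np
s=observe();print(s)
for n in("scene","top","wrist"):
    p,d=snapshot(n);np.save(f"pics/{n}_d.npy",d);np.save(f"pics/{n}_p.npy",p);cv2.imwrite(f"pics/{n}1.png",p[:,:,::-1]);print(n,get_calibration(n))
E
```

```text
pics
{'clock': 0.0, 'joint_pos': array([-1.33457799e+00,  3.14013409e-01,  4.49839553e-02,  1.30359264e+00,
       -1.84036871e-05,  1.43121220e+00]), 'dq': array([ 0.00039611,  0.00044598, -0.00209159,  0.00181041,  0.00062011,
        0.00181135]), 'joint_efforts': array([-8.16533193e-04, -4.80626965e+01,  2.98534173e+01,  1.92902167e-02,
       -1.55065741e-04, -2.63136849e-05]), 'eef_pos': array([ 0.21091071, -0.53437798,  0.2304035 ]), 'orientation': array([[ 9.30213450e-01,  3.67018719e-01, -4.45173311e-04],
       [ 3.67018913e-01, -9.30211794e-01,  1.77076132e-03],
       [ 2.35797088e-04, -1.81057302e-03, -9.99998333e-01]]), 'contact_force': array([-0.1034584 ,  0.0095279 , -0.97659447]), 'ft_torque': array([ 0.02773467,  0.01282696, -0.01251149]), 'opening': 0.08543063767427138}
scene {'vertical_fov': 53.81890619032202, 'cx': 288.38486791808094, 'cy': 208.59144853397527, 'pose': array([[-0.84096284,  0.34647871, -0.41561282,  0.97001376],
       [ 0.54095552,  0.52105201, -0.66020598,  0.6385942 ],
       [-0.01219142, -0.78003674, -0.62561494,  0.79511143],
       [ 0.        ,  0.        ,  0.        ,  1.        ]])}
top {'vertical_fov': 55.07958984303056, 'cx': 265.0776876704246, 'cy': 208.3524047278644, 'pose': array([[-0.00652564, -0.99141502,  0.13058974,  0.33721379],
       [-0.99982109,  0.00415014, -0.01845445, -0.1037604 ],
       [ 0.01775405, -0.1306868 , -0.99126472,  1.06325333],
       [ 0.        ,  0.        ,  0.        ,  1.        ]])}
wrist {'vertical_fov': 65.70646984690485, 'cx': 278.4951426180103, 'cy': 215.8945106713037, 'tool_from_camera': array([[ 5.88136115e-04, -9.59362521e-01, -2.82175845e-01,
         7.11874419e-02],
       [ 9.99999558e-01,  3.57358099e-04,  8.69315687e-04,
         1.66429474e-04],
       [-7.33151065e-04, -2.82176232e-01,  9.59362307e-01,
        -1.42201120e-01],
       [ 0.00000000e+00,  0.00000000e+00,  0.00000000e+00,
         1.00000000e+00]])}
```

View pics/scene1.png

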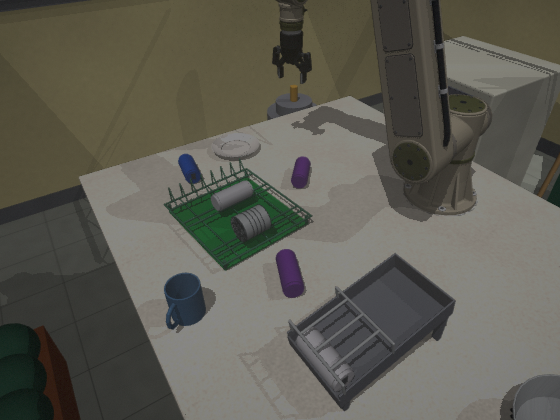

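View pics/top1.png

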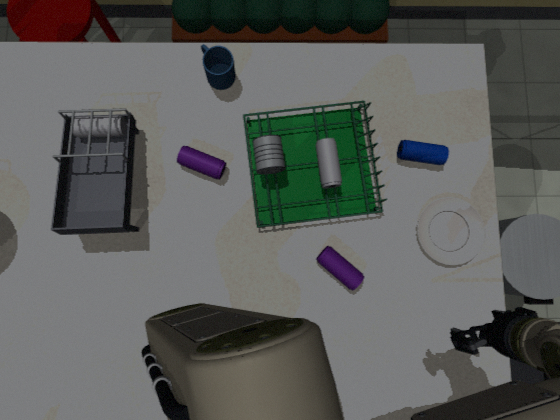

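View pics/wrist1.png

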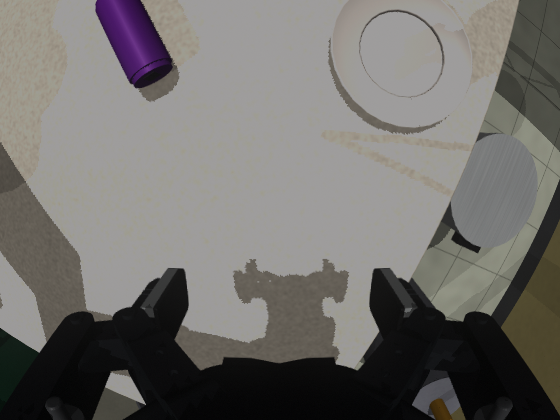

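The top view shows these candidates:
- plain aluminium can on the rack at (329,162)
- ribbed food tin at (270,153)
- purple cans at (201,162) and (340,267)
- blue can at (423,152)
- can in the dispenser at (100,126)

By the description, the target is the plain can at (329,162). I'll check it in a crop and measure it.

```bash
cat > h.py <<'E'
import numpy as np,cv2
from rig import *
def cloud(n,p,d):
    c=get_calibration(n);f=d.shape[0]/2/np.tan(np.radians(c["vertical_fov"]/2))
    v,u=np.mgrid[:d.shape[0],:d.shape[1]]
    P=np.stack([(u-c["cx"])/f*d,(v-c["cy"])/f*d,d],-1)
    return P@c["pose"][:3,:3].T+c["pose"][:3,3]
E
python3 - <<'E'
from h import *
p=np.load("pics/top_p.npy");d=np.load("pics/top_d.npy");W=cloud("top",p,d)
g=lambda x:np.clip(x.astype(float)*1.8,0,255).astype(np.uint8)
cv2.imwrite("pics/c1.png",cv2.resize(g(p[95:240,235:390,::-1]),None,fx=5,fy=4,interpolation=2)[:600])
cv2.imwrite("pics/c2.png",cv2.resize(g(p[95:240,40:150,::-1]),None,fx=4,fy=4,interpolation=2))
for nm,(u0,u1,v0,v1),zm in(("can",(312,345,130,198),.06),("tin",(250,290,130,180),.075),("disp",(40,150,95,240),.02)):
    w=W[v0:v1,u0:u1].reshape(-1,3);ok=(d[v0:v1,u0:u1].ravel()>0)&(w[:,2]>zm);w=w[ok]
    m=w.mean(0);e,V=np.linalg.eigh(np.cov(w[:,:2].T))
    print(nm,len(w),m,w.min(0),w.max(0),np.percentile(w,[2,98],axis=0),np.degrees(np.arctan2(V[1,1],V[0,1])))
for q in((60,228),(132,229),(62,113),(135,113),(97,170),(97,200),(97,220)):print(q,W[q[1],q[0]])
for q in((329,142),(329,160),(329,185),(329,165)): print(q,W[q[1],q[0]])
E
```

```text
can 967 [ 0.58292788 -0.28301904  0.07770145] [ 0.52329976 -0.31545259  0.06022719] [ 0.64849655 -0.25409194  0.08787614] [[ 0.52604313 -0.31101233  0.0621784 ]
 [ 0.64278208 -0.25820431  0.08584984]] -173.02104593366937
tin 977 [ 0.60292537 -0.13183996  0.09651859] [ 0.56090103 -0.17274813  0.07513984] [ 0.65008618 -0.09278157  0.10863475] [[ 0.5632099  -0.16736877  0.07694903]
 [ 0.64543484 -0.0977592   0.10648885]] -173.19576398812373
disp 9180 [0.5565271  0.29692367 0.08174692] [0.40522989 0.20550882 0.02400588] [0.71382927 0.38063498 0.14109008] [[0.41120829 0.20837755 0.04551143]
 [0.70466821 0.37490319 0.13490346]] 179.3818544718652
(60, 228) [0.41608777 0.34884498 0.13507283]
(132, 229) [0.41907722 0.20818205 0.06006932]
(62, 113) [0.70176356 0.37562541 0.10467294]
(135, 113) [ 0.74254238  0.23104106 -0.00243566]
(97, 170) [0.56856811 0.30101218 0.06132152]
(97, 200) [0.48988934 0.29186928 0.07505284]
(97, 220) [0.43931276 0.28549786 0.08513703]
(329, 142) [ 0.6344991  -0.2842587   0.08185807]
(329, 160) [ 0.58786226 -0.28288326  0.08243003]
(329, 185) [ 0.52502431 -0.28188082  0.07835659]
(329, 165) [ 0.57445627 -0.28208341  0.08489732]
```

View pics/c1.png

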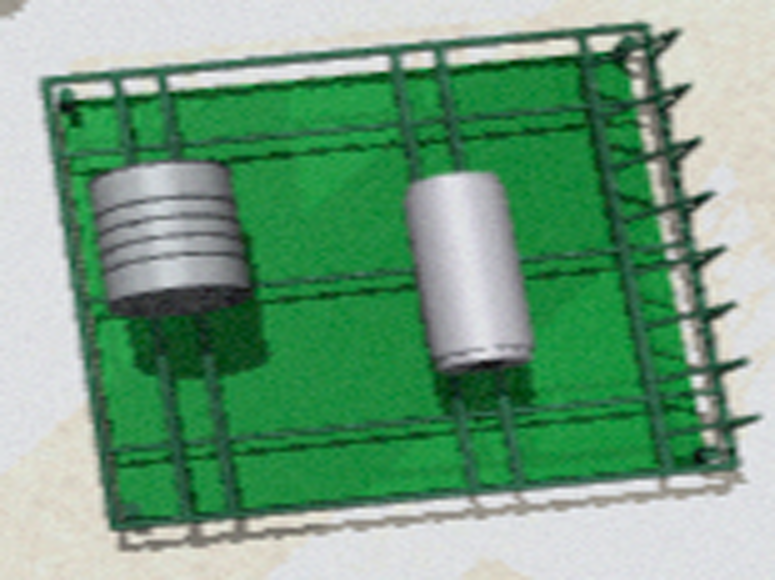

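View pics/c2.png

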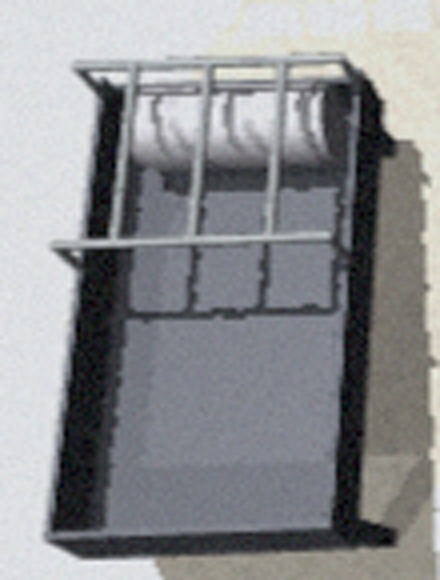

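The crop confirms it: a plain smooth can at (329,162) and the ribbed tin to its left. Next I fit the poses.

```bash
python3 - <<'E'
from h import *
from scipy.optimize import least_squares
C={}
for n in("top","scene"):
    d=np.load(f"pics/{n}_d.npy");W=cloud(n,None,d).reshape(-1,3)[d.ravel()>0];C[n]=W
for n,W in C.items():
    w=W[(abs(W[:,0]-.584)<.085)&(abs(W[:,1]+.285)<.05)&(W[:,2]>.05)&(W[:,2]<.1)]
    def r(t):
        a,y0,z0=t;s=np.array([np.cos(a),np.sin(a)])
        q=w-[.584,y0,z0];return np.hypot(-q[:,0]*s[1]+q[:,1]*s[0],q[:,2])-.0265
    o=least_squares(r,[.12,-.283,.057],loss="soft_l1",f_scale=.002)
    a,y0,z0=o.x;l=(w[:,0]-.584)*np.cos(a)+(w[:,1]-y0)*np.sin(a)
    print(n,len(w),np.degrees(a),y0,z0,np.percentile(l,[1,99]),w.min(0),w.max(0))
    # dispenser floor
    f=W[(W[:,0]>.43)&(W[:,0]<.56)&(abs(W[:,1]-.29)<.05)&(W[:,2]<.1)]
    A=np.c_[f[:,:2],np.ones(len(f))];k=np.linalg.lstsq(A,f[:,2],rcond=None)[0]
    for _ in range(3):
        e=f[:,2]-A@k;g=abs(e)<.005;k=np.linalg.lstsq(A[g],f[g,2],rcond=None)[0]
    print(" floor",k,"slope",np.degrees(np.arctan(np.hypot(*k[:2]))),"dir",np.degrees(np.arctan2(-k[1],-k[0])))
    b=W[(W[:,0]>.38)&(W[:,0]<.56)&(abs(W[:,1]-.29)<.13)]
    h=b[:,2]-(b[:,:2]@k[:2]+k[2]);t=b[(h>.038)&(h<.05)]
    print(" walltop",len(t))
    for nm,sel in(("L",(t[:,1]>.30)&(t[:,0]>.44)),("R",(t[:,1]<.28)&(t[:,0]>.44)),("B",(t[:,0]<.44)&(abs(t[:,1]-.29)<.05))):
        s=t[sel]
        if len(s)<5:continue
        i=1 if nm!="B" else 0;j=1-i
        c=np.polyfit(s[:,j],s[:,i],1);print(nm,len(s),"slope deg",np.degrees(np.arctan(c[0])),"at",np.polyval(c,.5 if i else .29),np.percentile(s[:,i]-np.polyval(c,s[:,j]),[5,95]))
E
```

```text
top 993 6.842719240155433 -0.2866387139749733 0.056768552759645374 [-0.05833735  0.06073356] [ 0.52329976 -0.31660869  0.05100833] [ 0.64849655 -0.25409194  0.08787614]
 floor [-0.17600834 -0.00750214  0.16351892] slope 9.991174145289746 dir 2.4406862694683906
 walltop 524
L 158 slope deg 2.131649735669552 at 0.37020332796056415 [-0.00197882  0.00271028]
R 130 slope deg 1.983022421900746 at 0.21043005597084646 [-0.0016674   0.00239075]
B 113 slope deg -1.898791916653354 at 0.4167262438467095 [-0.00211936  0.00273679]
scene 673 6.645402427567722 -0.2873351495048244 0.05787800856359895 [-0.05797103  0.06190107] [ 0.52205571 -0.30965223  0.05023433] [ 0.64793829 -0.25286656  0.08809476]
 floor [-0.17596429 -0.00709018  0.16394274] slope 9.987779716693838 dir 2.307386014717124
 walltop 669
L 191 slope deg 1.9165995796651314 at 0.3713382279289148 [-0.00246808  0.00156026]
R 166 slope deg 2.0865500250636564 at 0.2114910287282067 [-0.00265395  0.00181263]
B 161 slope deg -1.834189551294986 at 0.4169768538014075 [-0.00271759  0.0021939 ]
```

```bash
cat >> h.py <<'E'
from scipy.spatial.transform import Rotation as R
def go(p,yaw):
    s=observe();a=np.radians(yaw);O=s["orientation"]
    T=np.array([[np.cos(a),np.sin(a),0],[np.sin(a),-np.cos(a),0],[0,0,-1]])
    print("t",s["clock"],"pos",s["eef_pos"],"yaw",np.degrees(np.arctan2(O[1,0],O[0,0])),"F",s["contact_force"],"op",s["opening"])
    print("shift",np.round(O.T@(np.array(p)-s["eef_pos"])*1000,1),"rot",np.round(R.from_matrix(O.T@T).as_rotvec(degrees=True),1))
E
python3 -c "
from h import *
go([.585,-.287,.16],6.8)"
```

```text
t 0.15 pos [ 0.21092941 -0.5345021   0.23061899] yaw 21.53153036836531 F [-0.07265513  0.04840379 -0.60509596] op 0.08525519266864078
shift [438.8 -92.8  70.8] rot [-0.1 -0.  14.7]
```

Request:
{"api": "drive_tool", "payload": {
  "targets": [
    [[0, 438.8, -92.8, 40, 0, 0, 14.7], [0, 438.8, -92.8, 70.8, -0.1, 0, 14.7], [0, 438.8, -92.8, 70.8, -0.1, 0, 14.7], [0, 438.8, -92.8, 70.8, -0.1, 0, 14.7], [0, 438.8, -92.8, 70.8, -0.1, 0, 14.7], [0, 438.8, -92.8, 70.8, -0.1, 0, 14.7], [0, 438.8, -92.8, 70.8, -0.1, 0, 14.7], [0, 438.8, -92.8, 70.8, -0.1, 0, 14.7], [0, 438.8, -92.8, 70.8, -0.1, 0, 14.7], [0, 438.8, -92.8, 70.8, -0.1, 0, 14.7], [0, 438.8, -92.8, 70.8, -0.1, 0, 14.7], [0, 438.8, -92.8, 70.8, -0.1, 0, 14.7], [0, 438.8, -92.8, 70.8, -0.1, 0, 14.7], [0, 438.8, -92.8, 70.8, -0.1, 0, 14.7]]
  ],
  "squeeze": 40
}}

```text
clock: 1.55
eef_pos: [0.584, -0.2884, 0.1606]
orientation: [[0.993, 0.117, 0.0], [0.117, -0.993, -0.001], [0.0, 0.001, -1.0]]
contact_force: [0.5, 0.2, 0.4]
opening: 0.0854
```

```bash
python3 -c "
from h import *
go([.585,-.287,.041],6.8)
p,d=snapshot('wrist');cv2.imwrite('pics/w2.png',np.clip(p[:,:,::-1]*1.7,0,255))"
```

```text
t 1.55 pos [ 0.58401783 -0.28840249  0.16061601] yaw 6.699580878525621 F [0.50042023 0.16428241 0.42017343] op 0.08544625445426356
shift [  1.1  -1.4 119.6] rot [ 0.  -0.  -0.1][ WARN:0@3.066] global loadsave.cpp:1063 imwrite_ Unsupported depth image for selected encoder is fallbacked to CV_8U.
```

View pics/w2.png

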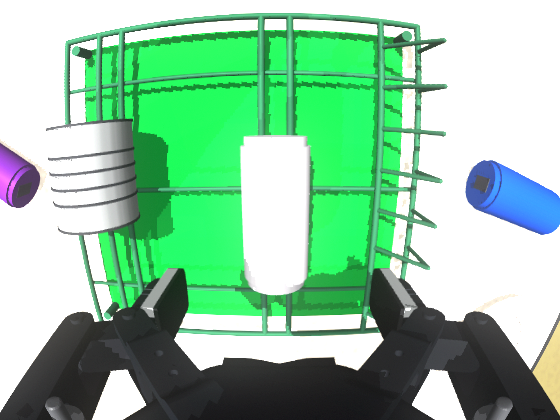

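The wrist view shows the can at (276,213), centred between the pads at (165,300) and (392,300) and parallel to them. I'll descend and close.

Request:
{"api": "drive_tool", "payload": {
  "targets": [
    [[0, 1.1, -1, 40, 0, 0, 0], [0, 1.1, -1, 75, 0, 0, 0], [0, 1.1, -1, 100, 0, 0, 0], [0, 1.1, -1, 119, 0, 0, 0], [0, 1.1, -1, 119, 0, 0, 0], [0, 1.1, -1, 119, 0, 0, 0], [0.3, 1.1, -1, 119, 0, 0, 0], [0.6, 1.1, -1, 119, 0, 0, 0], [1, 1.1, -1, 119, 0, 0, 0], [1, 1.1, -1, 119, 0, 0, 0], [1, 1.1, -1, 119, 0, 0, 0], [1, 1.1, -1, 119, 0, 0, 0], [1, 1.1, -1, 119, 0, 0, 0], [1, 1.1, -1, 119, 0, 0, 0]]
  ],
  "squeeze": 45
}}

```text
clock: 3.0
eef_pos: [0.586, -0.286, 0.0435]
orientation: [[0.993, 0.118, 0.003], [0.118, -0.993, 0.001], [0.003, -0.0, -1.0]]
contact_force: [-1.0, 4.0, 5.4]
opening: 0.0513
```

Request:
{"api": "drive_tool", "payload": {
  "targets": [
    [[1, 0, 0, -15, 0, 0, 0], [1, 0, 0, -40, 0, 0, 0], [1, 0, 0, -80, 0, 0, 0], [1, 0, 0, -120, 0, 0, 0], [1, 0, 0, -160, 0, 0, 0], [1, 0, 0, -180, 0, 0, 0], [1, 0, 0, -180, 0, 0, 0], [1, 0, 0, -180, 0, 0, 0]]
  ]
}}

```text
clock: 3.8
eef_pos: [0.5854, -0.286, 0.2231]
orientation: [[0.993, 0.118, 0.003], [0.118, -0.993, 0.001], [0.003, -0.0, -1.0]]
contact_force: [-0.1, 0.3, -3.5]
opening: 0.0517
```

```bash
python3 -c "
from h import *
go([.492,.2905,.23],92)
p,d=snapshot('wrist');cv2.imwrite('pics/w3.png',p[:,:,::-1])"
```

```text
t 3.8 pos [ 0.58536369 -0.28596348  0.22308113] yaw 6.776203203658711 F [-0.09203655  0.33338008 -3.50904966] op 0.0516857805907201
shift [ -24.7 -583.5   -6.8] rot [  0.1  -0.1 -85.2]
```

View pics/w3.png

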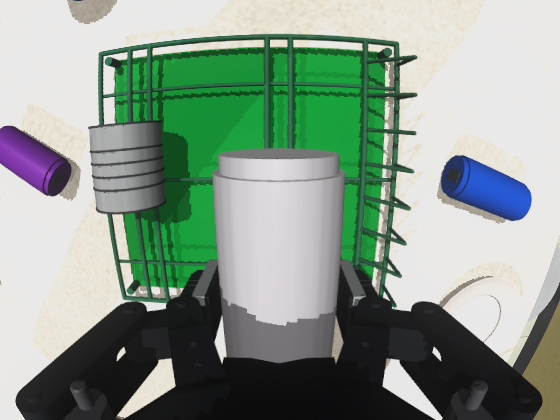

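The can is held and level, and the tin is untouched. Now carrying it over to the dispenser.

Request:
{"api": "drive_tool", "payload": {
  "targets": [
    [[1, -1, -20, -7, 0, 0, -3], [1, -3, -60, -7, 0, 0, -9], [1, -5, -100, -7, 0, 0, -15], [1, -7, -140, -7, 0, 0, -21], [1, -8, -180, -7, 0, 0, -27], [1, -10, -220, -7, 0, 0, -33], [1, -11, -260, -7, 0, 0, -39], [1, -13, -300, -7, 0, 0, -45], [1, -14, -340, -7, 0, 0, -51], [1, -16, -380, -7, 0, 0, -57], [1, -18, -420, -7, 0, 0, -63], [1, -20, -460, -7, 0, 0, -69], [1, -22, -500, -7, 0, 0, -75], [1, -23, -540, -7, 0, 0, -80], [1, -24, -570, -7, 0, 0, -84], [1, -24.7, -583.5, -7, 0, 0, -85.2], [1, -24.7, -583.5, -7, 0, 0, -85.2], [1, -24.7, -583.5, -7, 0, 0, -85.2], [1, -24.7, -583.5, -7, 0, 0, -85.2]]
  ]
}}

```text
clock: 5.75
eef_pos: [0.4913, 0.2897, 0.2295]
orientation: [[-0.033, 0.999, -0.0], [0.999, 0.033, 0.001], [0.001, -0.0, -1.0]]
contact_force: [-0.3, -1.0, -3.6]
opening: 0.0516
```

```bash
python3 -c "
from h import *
go([.492,.2905,.094],92)
p,d=snapshot('wrist');cv2.imwrite('pics/w4.png',p[:,:,::-1])
p,d=snapshot('scene');cv2.imwrite('pics/s4.png',p[:,:,::-1])
W=cloud('scene',p,d).reshape(-1,3)
w=W[(W[:,2]>.19)&(W[:,2]<.262)&(abs(W[:,1]-.29)<.09)&(abs(W[:,0]-.492)<.1)]
print(len(w),np.percentile(w,[1,50,99],axis=0))
e=w[w[:,1]>np.percentile(w[:,1],97)];print(e.mean(0))"
```

```text
t 5.75 pos [0.49129594 0.28971357 0.22946672] yaw 91.88268475343386 F [-0.29766501 -0.95662417 -3.59819727] op 0.05158784828482135
shift [  0.6   0.8 135.5] rot [-0.  -0.1 -0.1]
854 [[0.46266221 0.23082341 0.22344155]
 [0.51314928 0.31925299 0.24936952]
 [0.53023908 0.34927045 0.26180111]]
[0.50244726 0.34920589 0.2448101 ]
```

View pics/w4.png

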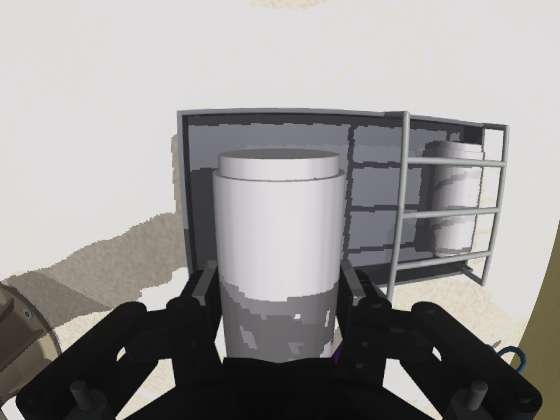

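View pics/s4.png

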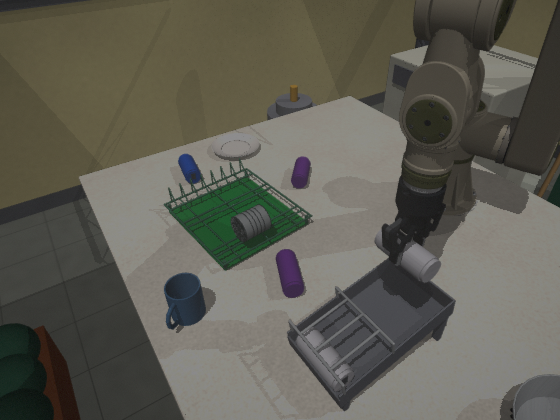

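The can is centred over the mouth and crosswise: wrist pixel (280,250), with the mouth's left back wall at (182,115) and the first wire at (405,115). Its outer end at y=0.349 also matches being centred. Lowering it now.

Request:
{"api": "drive_tool", "payload": {
  "targets": [
    [[1, 0.5, 0.5, 30, 0, 0, 0], [1, 0.5, 0.5, 60, 0, 0, 0], [1, 0.5, 0.5, 90, 0, 0, 0], [1, 0.5, 0.5, 112, 0, 0, 0], [1, 0.5, 0.5, 125, 0, 0, 0], [1, 0.5, 0.5, 132, 0, 0, 0], [1, 0.5, 0.5, 132, 0, 0, 0], [1, 0.5, 0.5, 132, 0, 0, 0], [1, 0.5, 0.5, 132, 0, 0, 0]]
  ]
}}

```text
clock: 6.75
eef_pos: [0.4932, 0.2908, 0.0992]
orientation: [[-0.032, 0.999, 0.003], [0.999, 0.032, 0.003], [0.003, 0.003, -1.0]]
contact_force: [0.5, 0.4, -3.1]
opening: 0.0516
```

```bash
python3 -c "
from h import *
go([.492,.2905,.094],92)
p,d=snapshot('scene');cv2.imwrite('pics/s5.png',cv2.resize(p[220:420,240:500,::-1],None,fx=3,fy=3))"
```

```text
t 6.75 pos [0.49320604 0.29080118 0.09920505] yaw 91.85535384895203 F [ 0.52300401  0.42225142 -3.11469788] op 0.05158368569273761
shift [-0.3 -1.2  5.2] rot [ 0.2 -0.1 -0.1]
```

View pics/s5.png

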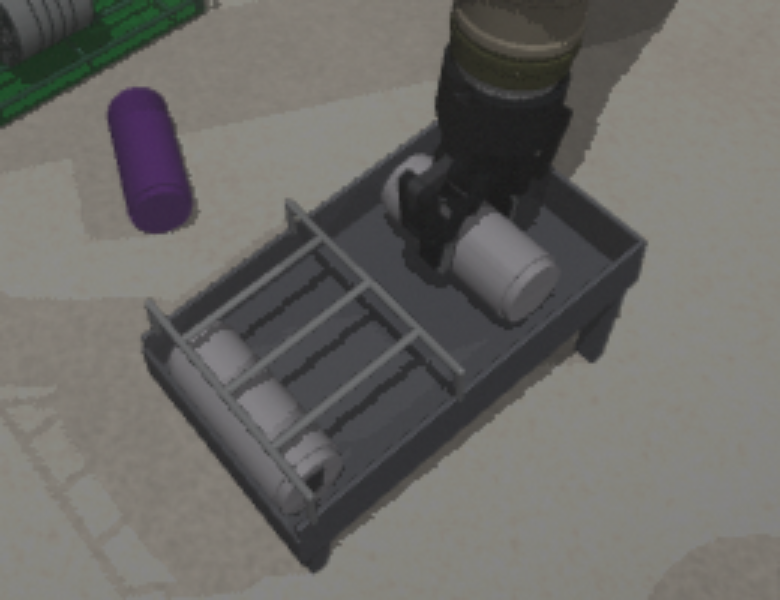

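The can (crop 470,240) sits between the walls. I'll lower it a little more, open, then lift straight up.

Request:
{"api": "drive_tool", "payload": {
  "targets": [
    [[1, 0, 0, 4, 0, 0, 0], [1, 0, 0, 4, 0, 0, 0], [1, 0, 0, 4, 0, 0, 0], [0.5, 0, 0, 4, 0, 0, 0], [0.2, 0, 0, 4, 0, 0, 0], [0, 0, 0, 4, 0, 0, 0], [0, 0, 0, 4, 0, 0, 0], [0, 0, 0, 4, 0, 0, 0], [0, 0, 0, 4, 0, 0, 0], [0, 0, 0, 4, 0, 0, 0]]
  ]
}}

```text
clock: 7.8
eef_pos: [0.4937, 0.291, 0.0955]
orientation: [[-0.032, 0.999, 0.004], [0.999, 0.032, 0.003], [0.003, 0.004, -1.0]]
contact_force: [1.2, 0.4, 1.9]
opening: 0.0855
```

Request:
{"api": "drive_tool", "payload": {
  "targets": [
    [[0, 0, 0, -10, 0, 0, 0], [0, 0, 0, -25, 0, 0, 0], [0, 0, 0, -40, 0, 0, 0], [0, 0, 0, -60, 0, 0, 0], [0, 0, 0, -85, 0, 0, 0], [0, 0, 0, -110, 0, 0, 0], [0, 0, 0, -130, 0, 0, 0], [0, 0, 0, -130, 0, 0, 0], [0, 0, 0, -130, 0, 0, 0], [0, 0, 0, -130, 0, 0, 0], [0, 0, 0, -130, 0, 0, 0], [0, 0, 0, -130, 0, 0, 0], [0, 0, 0, -130, 0, 0, 0], [0, 0, 0, -130, 0, 0, 0], [0, 0, 0, -130, 0, 0, 0]]
  ]
}}

```text
clock: 9.3
eef_pos: [0.4931, 0.2906, 0.2254]
orientation: [[-0.033, 0.999, 0.004], [0.999, 0.032, 0.003], [0.003, 0.004, -1.0]]
contact_force: [-0.6, 0.2, -0.2]
opening: 0.0852
```

```bash
python3 -c "
from h import *
go([.492,.2905,.094],92)
p,d=snapshot('top');cv2.imwrite('pics/t6.png',p[:,:,::-1])
p,d=snapshot('scene');cv2.imwrite('pics/s6.png',cv2.resize(p[220:420,240:500,::-1],None,fx=3,fy=3))"
```

```text
t 9.3 pos [0.49310973 0.29060112 0.22538539] yaw 91.86301904806754 F [-0.61637645  0.15707186 -0.18711981] op 0.08521884458051644
shift [ -0.4  -1.6 131.4] rot [ 0.2 -0.2 -0.1]
```

View pics/s6.png

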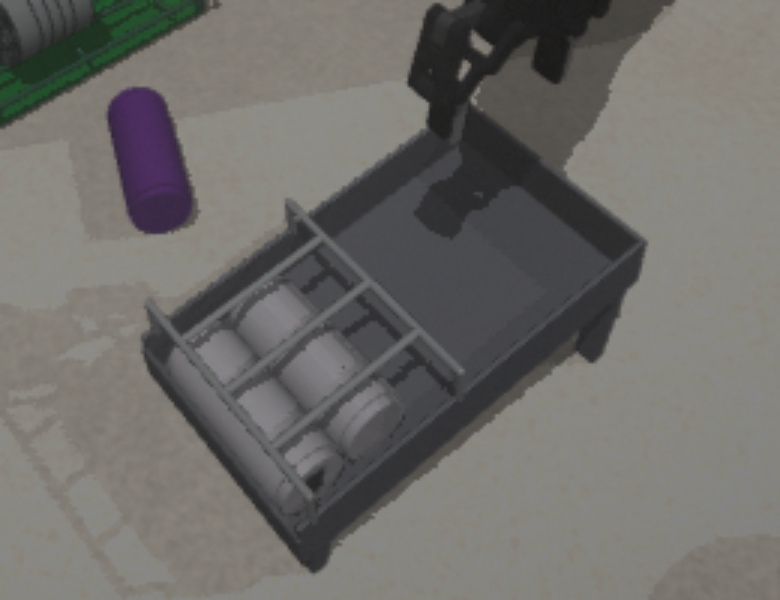

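View pics/t6.png

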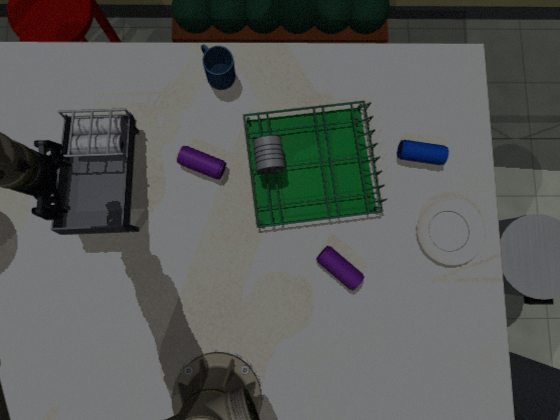

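The can has rolled in behind the first one (crop 325,365), and the tin is unmoved at (270,153). I'll wait a second and check that it's at rest.

Request:
{"api": "drive_tool", "payload": {
  "targets": [
    [[0, 0, 0, -10, 0, 0, 0], [0, 0, 0, -10, 0, 0, 0], [0, 0, 0, -10, 0, 0, 0], [0, 0, 0, -10, 0, 0, 0], [0, 0, 0, -10, 0, 0, 0], [0, 0, 0, -10, 0, 0, 0], [0, 0, 0, -10, 0, 0, 0], [0, 0, 0, -10, 0, 0, 0], [0, 0, 0, -10, 0, 0, 0], [0, 0, 0, -10, 0, 0, 0]]
  ]
}}

```text
clock: 10.4
eef_pos: [0.4931, 0.2906, 0.2355]
orientation: [[-0.033, 0.999, 0.004], [0.999, 0.033, 0.003], [0.003, 0.004, -1.0]]
contact_force: [0.7, 0.4, -0.5]
opening: 0.0855
```

```bash
python3 -c "
from h import *
from scipy.optimize import least_squares
for k in range(2):
  for n in('scene','top'):
    p,d=snapshot(n)
    W=cloud(n,p,d).reshape(-1,3);a=np.radians(2)
    q=W-[.494,.2905,0];L=np.c_[q[:,0]*np.cos(a)+q[:,1]*np.sin(a),-q[:,0]*np.sin(a)+q[:,1]*np.cos(a),q[:,2]]
    w=L[(L[:,0]>.112)&(L[:,0]<.16)&(abs(L[:,1])<.07)&(L[:,2]>.085)&(L[:,2]<.107)]
    r=lambda t:np.hypot((w[:,0]-t[0]-t[2]*w[:,1]),w[:,2]-t[1])-.0265
    o=least_squares(r,[.137,.078,0],loss='soft_l1',f_scale=.002)
    print(n,len(w),o.x,'axis deg',np.degrees(o.x[2]),'y',np.percentile(w[:,1],[1,99]))
    t=W[(abs(W[:,0]-.603)<.06)&(abs(W[:,1]+.132)<.06)&(W[:,2]>.075)]
    print('tin',t.mean(0))
print(observe()['contact_force'])
"
```

```text
scene 1245 [ 0.13331741  0.07783374 -0.00324467] axis deg -0.1859058453785814 y [-0.05412809  0.05893988]
tin [ 0.60837994 -0.1187805   0.09507697]
top 797 [0.1349127  0.07719537 0.00091914] axis deg 0.05266308157798367 y [-0.0610666   0.05541527]
tin [ 0.60309145 -0.13193133  0.09655114]
scene 1240 [ 0.13334853  0.07785721 -0.00473768] axis deg -0.27144924542365345 y [-0.05404965  0.05909523]
tin [ 0.60856508 -0.11866531  0.09492409]
top 795 [ 0.13509644  0.07719824 -0.00285786] axis deg -0.16374313192035728 y [-0.06101837  0.05559443]
tin [ 0.60315764 -0.13171759  0.0966394 ]
[ 0.46018933 -0.50126615  0.87871422]
```

At rest at x≈0.134, y≈0, z≈0.0775, with the axis crosswise. Handing in.

```bash
python3 -c "
from rig import *
print(job_done())"
```

```text
the job is handed in; nothing more can be done
None
```

The slim can is in the dispenser, lying at rest behind the can at the lip. I gripped it on the rack, carried it crosswise into the open mouth, lowered it between the side walls and let go, and it rolled down under the wires by itself. The job is handed in; no verdict was reported.

The last checks, taken before hand-in at about 10.5 s on the clock:
- **Can position:** in the dispenser's frame it is at x ≈ 0.133–0.135 m, y within about 3 mm of the centre line and z ≈ 0.077 m, with its axis within 0.3° of crosswise. The x value depends on my own estimate of where the dispenser sits, good to about 5–8 mm; even so, it stays inside the 122–155 mm limits.
- **At rest:** two rounds of pictures, 0.1 s apart, agreed to within 0.2 mm in position.
- **Food tin:** in the top view it is within 0.3 mm of where it started.
- **Robot:** the gripper is open and well clear above the mouth, touching nothing.

No check failed. The scene and top cameras differed by about 2 mm on the can's position. They read the tin's visible points differently because they see different sides of it, so I compared its start and end only in the top view.

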